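# Hang the parts bin on the bench cleat

### The job

Lift the orange parts bin by its black handle, tip it so that its front is raised by about 30 degrees, and hook its slanted rear strip into the groove of the aluminium cleat on the grey panel, between the two red end caps. Then let the front swing down so that the bin hangs level and fully home with its rear feet against the panel, and let go. Work gently: lower it until you feel it seat (no pressing hard, no dropping), and leave the other things on the bench where they are.

Things in the scene. Friction and masses are not known exactly. Their poses are not given: they have to be found in the camera images.
- panel: Grey steel panel, fixed upright on the bench, 260 mm wide (x), 6 mm thick, 215 mm high. Origin: at bench height, foot of the middle of its face. x along the face, z up. The face looks to -y: there the bin has to hang; ribs and foot plate reach 86 mm behind, to +y. It carries an aluminium cleat, 200 mm long, centred, with red end caps (inner sides at x = -94 and +94 mm).
- slot_mid (a point): Point on the panel face, 155 mm above the bench, amid the slots in which the cleat is clamped (axes as the panel). The cleat was clamped by hand: its groove's floor is anywhere within 15 mm above or below this point, not measured; find it by feel. It does not give.
- groove_side (a point): Point on the panel face, as slot_mid but at x = +90 mm. The groove is the gap between panel face and the cleat's slat: 8 mm wide at its floor. The slat rises 16 mm from there, leaning out 30 degrees from vertical, so the mouth is 17 mm wide; the slat's outside reaches 22 mm from the face.
- bin: Orange open tub 110 (x) by 80 (y) by 85 mm high with a black handle over its middle; origin under the tub's centre, z up, +y to its rear (strip side), -y to its front. Steel bearings inside are fast; 0.3 to 0.6 kg, balanced within 6 mm under the handle. Hung, its axes are parallel to the panel's, x with x, y with y.
- bin_grip (a point): Centre of the bin's black handle, a flat upright bar 74 mm long (x), 14 mm thick (y), 36 mm high; 115 mm above the bin's underside; the bar's lower side is 12 mm above the tub's rim. Axes as the bin. Hung, this point is 67 mm from the panel face and 55 mm above the groove's floor.
- strip_edge (a point): Lower edge (middle) of the bin's steel rear strip, its tub-side corner, at y = +59, z = +60 mm from the bin's origin. Strip: 100 mm wide (x), 5 mm thick, 24 mm long, slanting rearwards and down at 30 degrees from vertical from a flange at the rim. Its other lower corner is 4.3 mm further rearwards, 2.5 mm higher. Hung, this edge is on the groove's floor, 8 mm from the face.
- bin_foot (a point): Rear end of the bin's two rear feet, midway between them (feet at x = -42 and +42 mm, 8 mm wide, 12 mm high), at y = +67, z = +6 mm from the bin's origin. On the way down the feet have to pass in front of the cleat, hence the tipping by 30 degrees. Hung, they bear against the panel face.
- coupling_mid (a point): Middle of a red shaft coupling standing on the bench, 60 mm across, 50 mm high. Leave it alone.
- can_mid (a point): Middle of a blue can standing on the bench, 60 mm across, 120 mm high. Leave it alone.
- wrench: Wrench lying on the bench, 170 mm long. Leave it alone.
Mind the look-alikes: they are no part of the job. Several things look just like the bin: the one meant starts farthest to the robot's right.

How it is judged:
By the outcome, as a careful person would: the job done as asked, in the order asked, and still so for the second after the job is handed in, with the robot touching nothing.
It also fails if it takes over 54 s, if anything falls off the work surface, if the arm or the gripper's body presses on something with over 40 N, if the wrist force passes 120 N, or if a joint passes its speed limit or range.

### The arm

A 6-joint arm with a two-finger parallel gripper is mounted at the origin on the work surface. World frame = base frame: x ahead of the robot, y to its left, z up, the work surface at z = 0. Lengths are in m, angles in rad, forces in N, time in s.
With the tool pointing down it reaches from about 0.375 to 0.925 m from the base axis. Payload 5.7 kg.
Tool frame: the origin (TCP) lies midway between the tips of the shut fingers; the grasp point (between the pads) lies 19 mm behind it; z points along the fingers, y is the line along which they close (so a half turn about z gives the same grasp; the last joint's range is limited). The gripper opens to 88 mm and grips with 3 to 60 N. Pads are 20 mm wide; open, the fingers measure 115 mm over their backs; the gripper's body (75 mm by 178 mm) begins 61 mm behind the grasp point.
Start: joints at [1.072, 0.359, 1.51, -0, 1.272, -0.115], TCP at [0.225, 0.556, 0.223] pointing down, gripper open.
Joint ranges: [-2.97, 2.97], [-1.01, 2.36], [0.21, 2.38], [-0.96, 4.11], [0.2, 2.71], [-2.98, 2.98]. Speed limits (rad/s): [2.39, 2.39, 3.14, 3.14, 3.14, 3.14].

### API

Orientations are given as a unit quaternion [x, y, z, w].
In Python, from bench import move_ptp, servo_line, goto_joints, move_gripper, sleep, inverse_kinematics, capture, PlanningError, close_job, spot_in, silhouettes, current_clock, current_joint_pos, current_qvel, current_joint_torque, current_position, current_orientation, current_force, current_torque, current_finger_gap, current_grip_force gives the robot as it stands. Calls block until the motion is done:
- move_ptp(position, orientation): joint-space move of the TCP to a pose.
- servo_line(position, orientation=None, rate=0.15, contact_N=None): straight line of the TCP; orientation=None keeps the orientation; rate is the mean speed in m/s. With contact_N (N) it stops when the force on the tool has changed by that much, and returns True; else False.
- goto_joints(angles): joint-space move.
- move_gripper(opening): finger opening in m; the grip force is fixed at half the most; returns when the fingers have stopped.
- sleep(seconds).
- inverse_kinematics(position, orientation): joint angles nearest the present ones, or None.
- capture(name): name is "scene" or "top"; returns a dict with "image" (480x640x3 uint8, blue, green, red), "range_z" (480x640 float32, m along the optical axis (not along the pixel's ray), 0 where there is no reading), "intrinsics" (3x3 intrinsics, pixels), "R" (3x3) and "t" (3): a world point X has camera coordinates R X + t. Camera axes: x right, y down, z forward; pixel columns grow to the right and rows downward; lengths in m; the calibration is good to about 2 mm. A picture is of the moment at which its call begins.
A pose or a line that the arm cannot do raises PlanningError and nothing moves.
- close_job(): hands the job in; it is judged then, once.
Trained networks look in the newest picture that a camera, given by its name, has taken for a name from the list of things; names that differ only in an ending like _2 or _b are one class to them, and where a whole thing is asked for, a point or a joint stands for the part that bears it (a point fixed in the world has none). Each returns a list of dicts, best first, with "conf" (0 to 1); they miss things now and then, are a little off and sometimes report something else, mostly with a low value. They report only what shows in the picture. A call takes as long as a camera call. They do not tell look-alikes from the thing itself.
- spot_in(camera, query): "xy" ([column, row] in pixels, amid what is visible of it).
- silhouettes(camera, query): "region" (480x640 bool, what is visible of it) and "xy" ([column, row] in pixels, amid what is visible of it).
Readings, each from a call of its own:
- current_clock(): time.
- current_joint_pos(): joint angles.
- current_qvel(): joint speeds.
- current_joint_torque(): joint torques, N m.
- current_position(): TCP position.
- current_orientation(): TCP orientation.
- current_force(): force on the tool from outside, world axes, zero at the start.
- current_torque(): the same for the moment, N m.
- current_finger_gap(): finger opening in m.
- current_grip_force(): force on a finger pad.
Only numpy, scipy, OpenCV 4.12 (cv2) and the standard library are available. Lean on these libraries where they do the work, as an engineer would, in place of code of your own. Each camera call takes 0.05 s, during which the arm holds its last target. There are 200 camera calls.

## Working session

There is one attempt and no reset: what is moved stays moved. The work goes in short steps, each a Python script; the robot and the scene stay as the last script left them, time stands still between calls to the robot, and variables do not carry over. Pictures are saved under pics/ and viewed, at most 10 in all, crops included, and the job is handed in when it is done.

```bash
ls; mkdir -p pics
python3 - <<'E'
from bench import *
import cv2,numpy as np
ims=[]
for c in ("scene","top"):
    d=capture(c); ims.append(d["image"])
    np.savez(f"{c}.npz",**d)
    print(c,d["R"].round(3).tolist(),d["t"].round(3).tolist(),d["intrinsics"].tolist())
    K,R,t=d["intrinsics"],d["R"],d["t"]
    def w(u,v):
        u,v=int(u),int(v);z=np.median([x for x in d["range_z"][v-1:v+2,u-1:u+2].ravel() if x>0] or [0])
        return (R.T@(np.linalg.inv(K)@[u,v,1]*z-t)).round(3).tolist()
    for q in ("bin","bin_grip","panel","slot_mid","groove_side","strip_edge","bin_foot","coupling_mid","can_mid","wrench"):
        for r in spot_in(c,q): print(q,np.round(r["xy"]).tolist(),round(r["conf"],2),w(*r["xy"]))
cv2.imwrite("pics/a.png",ims[0]);cv2.imwrite("pics/b.png",ims[1])
print(current_clock())
E
```

```text
pics
scene [[-0.395, 0.919, 0.001], [0.608, 0.262, -0.75], [-0.689, -0.295, -0.661]] [0.359, -0.261, 1.486] [[477.3685311094669, 0.0, 311.1039681639533], [0.0, 477.3685311094669, 242.97551535945763], [0.0, 0.0, 1.0]]
bin [428.0, 366.0] 0.85 [0.791, 0.175, 0.064]
bin [304.0, 240.0] 0.74 [0.553, -0.171, 0.05]
bin_grip [304.0, 238.0] 0.8 [0.531, -0.181, 0.034]
bin_grip [425.0, 368.0] 0.56 [0.788, 0.171, 0.052]
panel [488.0, 279.0] 0.63 [0.465, 0.248, 0.009]
slot_mid [488.0, 277.0] 0.8 [0.463, 0.247, 0.009]
groove_side [488.0, 276.0] 0.7 [0.457, 0.246, 0.01]
strip_edge [428.0, 369.0] 0.82 [0.79, 0.175, 0.052]
strip_edge [304.0, 242.0] 0.67 [0.6, -0.152, 0.087]
bin_foot [425.0, 370.0] 0.82 [0.79, 0.172, 0.049]
bin_foot [303.0, 241.0] 0.55 [0.601, -0.154, 0.09]
coupling_mid [346.0, 343.0] 0.82 [0.782, 0.016, 0.034]
can_mid [210.0, 264.0] 0.8 [0.746, -0.303, 0.092]
wrench [229.0, 219.0] 0.61 [0.509, -0.408, 0.009]
wrench [302.0, 242.0] 0.56 [0.603, -0.156, 0.088]
top [[0.021, -1.0, -0.004], [-0.98, -0.019, -0.197], [0.196, 0.007, -0.98]] [-0.117, 0.623, 0.994] [[525.4990207540541, 0.0, 319.7395392059716], [0.0, 525.4990207540541, 235.55647324776007], [0.0, 0.0, 1.0]]
bin [353.0, 273.0] 0.84 [0.556, -0.173, 0.042]
bin [187.0, 163.0] 0.77 [0.776, 0.175, 0.053]
bin_grip [187.0, 163.0] 0.89 [0.776, 0.175, 0.053]
bin_grip [350.0, 271.0] 0.56 [0.562, -0.168, 0.028]
panel [144.0, 286.0] 0.93 [0.51, 0.211, 0.154]
slot_mid [148.0, 283.0] 0.91 [0.515, 0.206, 0.146]
slot_mid [350.0, 271.0] 0.49 [0.562, -0.168, 0.028]
groove_side [145.0, 288.0] 0.55 [0.507, 0.209, 0.146]
strip_edge [184.0, 160.0] 0.85 [0.792, 0.19, 0.034]
strip_edge [350.0, 272.0] 0.58 [0.554, -0.166, 0.053]
bin_foot [352.0, 272.0] 0.89 [0.559, -0.169, 0.032]
coupling_mid [270.0, 173.0] 0.78 [0.759, 0.004, 0.05]
coupling_mid [429.0, 190.0] 0.6 [0.707, -0.311, 0.121]
can_mid [430.0, 190.0] 0.66 [0.708, -0.315, 0.121]
wrench [464.0, 306.0] 0.72 [0.495, -0.404, 0.007]
1.1
```

View pics/a.png

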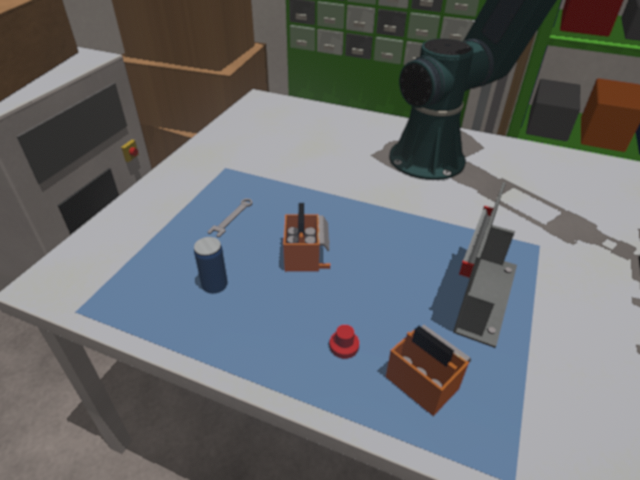

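View pics/b.png

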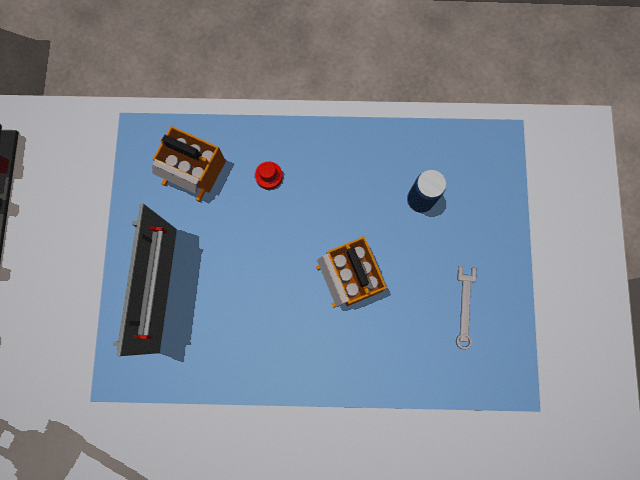

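Scene view: there are two bin look-alikes. A is at scene (304,240) / top (353,272), y≈-0.17. B is at scene (428,366) / top (187,163), y≈+0.175. A is farthest to the robot's right, so it is the one meant. The panel is at top (148,280), with its face and cleat looking to -y. A's strip side faces the panel.

```bash
cat > h.py <<'E'
import numpy as np
def cloud(c):
    d=np.load(f"{c}.npz");K,R,t=d["intrinsics"],d["R"],d["t"];z=d["range_z"]
    v,u=np.mgrid[:480,:640]
    P=(np.stack([u,v,np.ones_like(u)],-1)@np.linalg.inv(K).T)*z[...,None]
    return ((P-t)@R),z>0,d["image"]
E
python3 - <<'E'
from h import *
import cv2
for c in ("scene","top"):
    P,ok,im=cloud(c)
    X,Y,Z=P[...,0],P[...,1],P[...,2]
    bench=ok&(abs(X-.55)<.05)&(abs(Y-0)<.05); print(c,"bench z",np.median(Z[bench]).round(4))
    nb=ok&(abs(X-.555)<.09)&(abs(Y+.17)<.09)
    for n,m in (("handle",nb&(Z>.112)&(Z<.15)&(im.max(-1)<70)),("rim",nb&(Z>.07)&(Z<.1)),("tub+",nb&(Z>.02))):
        q=P[m][:,:2]
        if len(q)>5:
            r=cv2.minAreaRect((q*1000).astype(np.float32)); print(n,m.sum(),np.round(r[0],1),np.round(r[1],1),round(r[2],1),"zmax",np.percentile(P[m][:,2],[50,95]).round(3),"mean",q.mean(0).round(4))
    npn=ok&(X>.35)&(X<.68)&(Y>.12)&(Y<.32)
    m=npn&(Z>.03)&(Z<.125)&(im.max(-1)<110)
    q=P[m]
    for _ in range(4):
        ctr=q.mean(0);n=np.linalg.svd(q-ctr,full_matrices=False)[2][2];e=(q-ctr)@n
        q=q[abs(e)<max(.004,1.5*e.std())]
    print("plane",len(q),ctr.round(4),(n*np.sign(n[1])).round(4),e.std().round(4))
    m=npn&(Z>.195);r=cv2.minAreaRect((P[m][:,:2]*1000).astype(np.float32));print("top",m.sum(),r,np.percentile(P[m][:,2],95))
    hsv=cv2.cvtColor(im,cv2.COLOR_BGR2HSV)
    red=((hsv[...,0]<6)|(hsv[...,0]>174))&(hsv[...,1]>150)&npn&(Z>.1)
    k,l,s,cc=cv2.connectedComponentsWithStats(red.astype(np.uint8))
    for i in range(1,k):
        if s[i,4]>8:
            a=P[l==i];print("cap",cc[i].round(),s[i,4],np.median(a,0).round(4),a.min(0).round(3),a.max(0).round(3))
    if c=="top": a=cv2.resize(im[225:320,300:405],None,fx=4,fy=4,interpolation=2);b=cv2.resize(im[195:365,105:210],None,fx=3,fy=3,interpolation=2);o=np.zeros((510,740,3),np.uint8);o[:380,:420]=a;o[:510,422:737]=b;cv2.imwrite("pics/c.png",o)
E
```

```text
scene bench z 0.0021
handle 125 [ 560.4 -175.3] [71.4 11.1] 23.6 zmax [0.133 0.136] mean [ 0.5729 -0.1695]
rim 763 [ 552.6 -166.2] [114.4 100.1] 23.8 zmax [0.083 0.088] mean [ 0.5587 -0.158 ]
tub+ 2159 [ 552.3 -164.7] [117.  103.4] 23.8 zmax [0.066 0.133] mean [ 0.5646 -0.1646]
plane 962 [0.5353 0.2361 0.0728] [0.0716 0.9603 0.2696] 0.0104
top 312 ((519.125244140625, 212.75408935546875), (6.744185447692871, 261.63818359375), 86.5496597290039) 0.21765107228017774
cap [488. 210.] 22 [0.4221 0.207  0.1612] [0.418 0.198 0.149] [0.426 0.211 0.166]
cap [466. 268.] 122 [0.6154 0.193  0.1525] [0.612 0.184 0.136] [0.618 0.202 0.17 ]
top bench z 0.0008
handle 344 [ 556.  -175.9] [73.8 14.4] 23.3 zmax [0.133 0.136] mean [ 0.5546 -0.1754]
rim 1056 [ 552.2 -166.6] [110.5 101.2] 23.6 zmax [0.084 0.088] mean [ 0.5463 -0.1543]
tub+ 2733 [ 551.7 -165.4] [110.5 103.6] 23.5 zmax [0.074 0.133] mean [ 0.552  -0.1661]
plane 1362 [0.5114 0.2108 0.0656] [6.070e-02 9.982e-01 2.000e-04] 0.0006
top 1163 ((517.880859375, 212.7135467529297), (8.454392433166504, 258.9788818359375), 86.68125915527344) 0.21670416266595552
cap [158. 229.] 69 [0.6125 0.1894 0.1643] [0.61  0.182 0.132] [0.617 0.203 0.171]
cap [142. 337.] 61 [0.4189 0.2002 0.1653] [0.417 0.194 0.131] [0.422 0.217 0.171]
```

View pics/c.png

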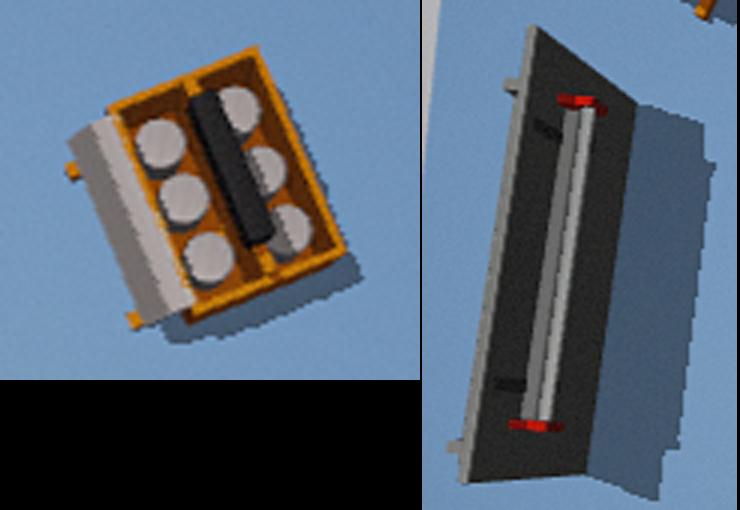

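```bash
cat >> h.py <<'E'
from scipy.spatial.transform import Rotation as Ro
from bench import *
PSI=np.radians(-3.45); O=np.array([.5172,.2105,0.])   # panel yaw, face foot
RP=Ro.from_euler('z',PSI)
GUP=.002
def tool(grip,Rb,s):   # TCP pose for a handle centre and bin rotation
    G=np.array([[-s,0,0],[0,s,0],[0,0,-1.]])
    return grip+Rb.apply([0,0,GUP-.019]),(Rb*Ro.from_matrix(G)).as_quat()
def edge_pose(x,d,z,deg,s):   # strip edge at panel x, distance d from face, height z, front raised deg
    Rb=RP*Ro.from_euler('x',-deg,degrees=True)
    e=O+RP.apply([x,-d,0])+[0,0,z]
    return tool(e-Rb.apply([0,.059,.060-.115]),Rb,s)
def edge_now(s):  # strip edge in panel frame (assumes nominal grasp)
    G=Ro.from_matrix(np.array([[-s,0,0],[0,s,0],[0,0,-1.]]))
    Rb=Ro.from_quat(current_orientation())*G.inv()
    e=np.array(current_position())-Rb.apply([0,0,GUP-.019])+Rb.apply([0,.059,-.055])
    r=RP.inv().apply(e-O); return (r*1000).round(2)
GRIP=np.array([.556,-.1759,.115]); BY=Ro.from_euler('z',23.4,degrees=True)
E
python3 - <<'E'
from h import *
for s in (1,-1):
    for n,(p,q) in dict(gr=tool(GRIP,BY,s),lift=tool(GRIP+[0,0,.17],BY,s),far=edge_pose(0,.06,.24,30,s),seat=edge_pose(0,.007,.150,30,s),lev=edge_pose(0,.008,.155,0,s),up=edge_pose(0,.008,.25,0,s)).items():
        j=inverse_kinematics(p,q); print(s,n,p.round(3),None if j is None else np.round(j,2))
P,ok,im=cloud("top")
L=RP.inv().apply((P-O).reshape(-1,3)).reshape(P.shape)
m=ok&(abs(L[...,0])<.08)&(L[...,1]<-.003)&(L[...,1]>-.035)&(L[...,2]>.1)&(L[...,2]<.21)
q=L[m]*1000
for z in range(120,210,3):
    k=q[abs(q[:,2]-z)<1.5]
    if len(k): print(z,len(k),np.percentile(-k[:,1],[5,50,95]).round(1))
print(current_clock(),current_force())
E
```

```text
1 gr [ 0.556 -0.176  0.098] [-0.42  0.47  1.68 -0.    0.99 -2.4 ]
1 lift [ 0.556 -0.176  0.268] [-0.42  0.3   1.49 -0.    1.36 -2.4 ]
1 far [0.512 0.119 0.302] [ 0.42  0.35  1.46 -0.46  1.6  -1.04]
1 seat [0.515 0.171 0.212] [ 0.49  0.47  1.49 -0.44  1.48 -0.91]
1 lev [0.513 0.144 0.193] [ 0.14  0.29  1.69 -0.    1.16 -1.37]
1 up [0.513 0.144 0.288] [ 0.14  0.21  1.56 -0.    1.37 -1.37]
-1 gr [ 0.556 -0.176  0.098] [-0.42  0.47  1.68 -0.    0.99  0.74]
-1 lift [ 0.556 -0.176  0.268] [-0.42  0.3   1.49 -0.    1.36  0.74]
-1 far [0.512 0.119 0.302] [ 0.42  0.35  1.46 -0.46  1.6   2.1 ]
-1 seat [0.515 0.171 0.212] [ 0.49  0.47  1.49 -0.44  1.48  2.23]
-1 lev [0.513 0.144 0.193] [ 0.14  0.29  1.69 -0.    1.16  1.77]
-1 up [0.513 0.144 0.288] [ 0.14  0.21  1.56 -0.    1.37  1.77]
129 1 [13. 13. 13.]
132 16 [13.  13.7 14.1]
135 35 [13.5 14.2 15.6]
138 17 [14.3 14.9 17. ]
141 15 [ 4.1 16.1 17.5]
144 71 [3.4 5.4 7.8]
147 171 [3.3 6.1 8.8]
150 51 [ 3.9  9.4 10.9]
153 42 [11.  12.  13.1]
156 37 [12.5 13.8 19.7]
159 159 [14.8 18.6 21. ]
162 129 [16.8 18.7 21.4]
165 14 [17.7 18.6 19.8]
168 1 [20.6 20.6 20.6]
1.1 [ 0.51823357 -0.13519885 -1.07875098]
```

Run:
```python
from h import *
s=-1
p0=np.array(current_position());q0=current_orientation()
servo_line(p0+[0,0,.12],rate=.3)
move_ptp(*tool(GRIP+[0,0,.17],BY,s))
p,q=tool(GRIP+[0,0,.05],BY,s); servo_line(p,q,rate=.25)
f0=np.array(current_force())
hit=servo_line(*tool(GRIP,BY,s),rate=.08,contact_N=5)
print("hit",hit,current_position(),tool(GRIP,BY,s)[0])
move_gripper(.0)
print("gap",current_finger_gap(),current_grip_force(),current_clock())
f1=np.array(current_force())
servo_line(tool(GRIP+[0,0,.01],BY,s)[0],rate=.04)
servo_line(tool(GRIP+[0,0,.17],BY,s)[0],rate=.2)
sleep(.2);print(f0.round(2),f1.round(2),np.array(current_force()).round(2),current_finger_gap(),current_clock())
move_ptp(*edge_pose(0,.07,.25,0,s))
servo_line(*edge_pose(0,.06,.24,30,s),rate=.08)
sleep(.2);print("edge",edge_now(s),np.array(current_force()).round(2),current_finger_gap(),current_clock())
import cv2
d=capture("scene");np.savez("scene.npz",**d);d2=capture("top");np.savez("top.npz",**d2)
cv2.imwrite("pics/d.png",np.hstack([cv2.resize(d["image"][100:400,330:600],(360,400)),cv2.resize(d2["image"][150:450,80:380],(400,400))]))
# check the strip / tub in the panel frame
P,ok,im=cloud("top");L=RP.inv().apply((P-O).reshape(-1,3)).reshape(P.shape)*1000
np.save("Ltop.npy",L)
```

```text
hit False [ 0.55632406 -0.17606804  0.09823151] [ 0.556  -0.1759  0.098 ]
gap 0.01394673479177744 29.999310672283173 7.025
[0.29 0.6  0.2 ] [ 0.15 -0.85 -0.54] [ 0.16 -0.57 -3.58] 0.014051616243102406 8.575
edge [  0.41 -61.61 240.73] [ 0.17 -0.72 -3.37] 0.014199926742412085 10.475
```

View pics/d.png

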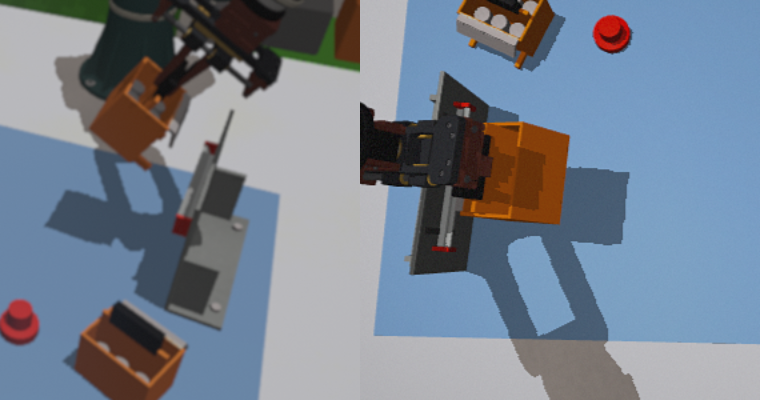

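The bin is held, front raised about 30°, with its strip facing the cleat. It is clear of both panel and coupling.

Run:
```python
from h import *
s=-1
servo_line(*edge_pose(0,.030,.185,30,s),rate=.1)
servo_line(*edge_pose(0,.026,.167,30,s),rate=.04)
sleep(.2);e=edge_now(s);f=np.array(current_force());print("pre",e,f.round(2))
hit=servo_line(*edge_pose(0,.000,.167,30,s),rate=.015,contact_N=3)
print("face",hit,edge_now(s),np.array(current_force()).round(2),current_clock())
sleep(.1);print(edge_now(s),np.array(current_force()).round(2),current_finger_gap())
```

```text
pre [ 1.6000e-01 -2.5960e+01  1.6721e+02] [ 0.53 -0.22 -3.59]
face True [ -0.63  -5.8  166.13] [ 0.87 -0.08 -2.66] 13.4083
[ -1.13  -5.82 165.46] [ 0.76  0.   -3.35] 0.014167090201371009
```

Run:
```python
from h import *
s=-1
for i in range(5): print(edge_now(s),np.array(current_force()).round(2)); sleep(.04)
servo_line(*edge_pose(0,.009,.167,30,s),rate=.02); sleep(.1);print("back",edge_now(s),np.array(current_force()).round(2))
hit=servo_line(*edge_pose(0,.001,.167,30,s),rate=.01,contact_N=4)
print("face",hit,edge_now(s),np.array(current_force()).round(2),np.array(current_torque()).round(2),current_clock())
```

```text
[ -1.13  -5.82 165.46] [ 0.76  0.   -3.35]
[ -1.25  -5.82 165.36] [ 0.39 -0.29 -3.68]
[ -1.26  -5.82 165.3 ] [-0.07 -0.51 -2.97]
[ -1.27  -5.82 165.29] [ 0.02  0.03 -2.86]
[ -1.25  -5.82 165.3 ] [-0.45  0.04 -3.14]
back [ 1.0000e-02 -9.0100e+00  1.6704e+02] [ 0.1   1.05 -3.14]
face True [ -0.7   -5.81 166.13] [ 0.27 -1.32 -2.8 ] [ 0.47  0.11 -0.02] 14.6333
```

```bash
sed -i 's/^O=/O=/; s/O=np.array(\[.5172,.2105,0.\])/O=np.array([.5172,.2097,0.])/' h.py
python3 - <<'E'
from h import *
s=-1
servo_line(*edge_pose(0,.0068,.167,30,s),rate=.02); sleep(.1);print("back",edge_now(s),np.array(current_force()).round(2))
servo_line(*edge_pose(0,.0066,.152,30,s),rate=.03,contact_N=5); sleep(.05);print("mid",edge_now(s),np.array(current_force()).round(2))
hit=servo_line(*edge_pose(0,.0065,.132,30,s),rate=.008,contact_N=3)
print("floor",hit,edge_now(s),np.array(current_force()).round(2),np.array(current_torque()).round(2),current_clock())
E
```

```text
back [-1.6000e-01 -6.8500e+00  1.6679e+02] [ 0.61  0.06 -4.  ]
mid [ 9.0000e-02 -6.6000e+00  1.5206e+02] [-0.19  0.6  -3.48]
floor True [ 2.0000e-02 -6.8900e+00  1.4623e+02] [ 0.21 -0.34  5.3 ] [0.13 0.19 0.  ] 16.7667
```

Run:
```python
from h import *
s=-1; zf=.1463
for a in (30,25,20,15,10,5,2):
    d=.0069+(.0083-.0069)*(30-a)/30
    hit=servo_line(*edge_pose(0,d,zf+.0012,a,s),rate=.03 if a<30 else .01,contact_N=5)
    print(a,hit,edge_now(s),np.array(current_force()).round(2),np.array(current_torque()).round(2),current_clock())
    if hit and a<30: break
```

```text
30 True [-1.4000e-01 -6.8900e+00  1.4624e+02] [-0.37  0.67  2.98] [0.21 0.06 0.02] 16.975
25 True [ -0.47  -7.64 146.93] [-0.64  0.28 -3.55] [ 0.52  0.08 -0.02] 17.2167
```

Run:
```python
from h import *
s=-1; zf=.1463
for a in (25,20,15,10,5,2):
    d=.0069+(.0083-.0069)*(30-a)/30
    hit=servo_line(*edge_pose(0,d,zf+.0012,a,s),rate=.03,contact_N=5)
    print(a,hit,edge_now(s),np.array(current_force()).round(2),np.array(current_torque()).round(2),current_clock())
    if hit: break
```

```text
25 False [ -0.45  -6.99 146.76] [ 0.11  0.93 -4.  ] [0.51 0.11 0.04] 17.4667
20 False [ -0.18  -7.71 147.35] [ 0.28 -0.44 -3.93] [0.39 0.09 0.03] 17.825
15 False [-6.0000e-02 -7.8600e+00  1.4742e+02] [-0.66  0.64 -3.18] [ 0.33  0.1  -0.  ] 18.1833
10 False [-3.0000e-02 -8.0900e+00  1.4744e+02] [ 0.28  0.21 -2.89] [0.27 0.12 0.09] 18.5417
5 False [-4.0000e-02 -8.2600e+00  1.4742e+02] [-0.45  0.36 -3.31] [0.11 0.08 0.03] 18.9
2 False [-4.000e-02 -8.380e+00  1.474e+02] [ 0.39 -0.18 -3.22] [0.01 0.14 0.02] 19.175
```

Free swing down to 2°. Next I level it, then lower until it seats.

Run:
```python
from h import *
import cv2
s=-1; zf=.1463
def pr(n,h): print(n,h,edge_now(s),np.array(current_force()).round(2),np.array(current_torque()).round(2),round(current_clock(),2))
pr("level",servo_line(*edge_pose(0,.0083,zf+.0012,0,s),rate=.02,contact_N=5))
sleep(.1)
pr("down",servo_line(*edge_pose(0,.0080,zf-.006,0,s),rate=.006,contact_N=3)); sleep(.1); pr("rest",0)
d=capture("scene");d2=capture("top");np.savez("top.npz",**d2)
cv2.imwrite("pics/e.png",np.hstack([cv2.resize(d["image"][130:330,380:560],(360,400)),cv2.resize(d2["image"][180:380,80:280],(400,400))]))
```

```text
level False [ 2.0000e-02 -8.3500e+00  1.4745e+02] [-0.2  -0.17 -2.65] [-0.06  0.16 -0.  ] 19.45
down True [ 1.0000e-01 -7.8800e+00  1.4619e+02] [ 0.21 -0.15  7.04] [ 0.05  0.16 -0.06] 20.05
rest 0 [ 1.4000e-01 -7.8800e+00  1.4619e+02] [-0.27 -0.4   6.06] [ 0.1   0.17 -0.07] 20.15
```

View pics/e.png

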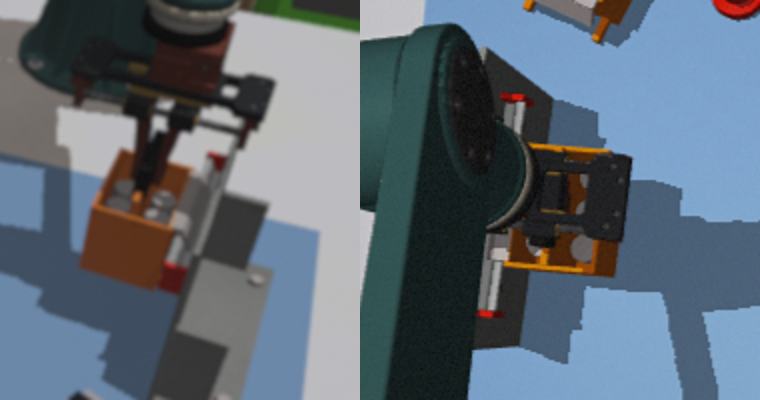

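Run:
```python
from h import *
import cv2
p=np.array(current_position())
servo_line(p+[0,0,.0004],rate=.005); sleep(.2); print(np.array(current_force()).round(2))
move_gripper(.05); sleep(.2); print(current_finger_gap(),np.array(current_force()).round(2))
p=np.array(current_position())
print(servo_line(p+[0,0,.06],rate=.1,contact_N=6)); servo_line(p+[0,0,.15],rate=.25)
servo_line(p+[0,-.22,.2],rate=.3)
d=capture("scene");d2=capture("top");np.savez("top.npz",**d2);np.savez("scene.npz",**d)
cv2.imwrite("pics/f.png",np.hstack([cv2.resize(d["image"][130:330,380:560],(360,400)),cv2.resize(d2["image"][180:380,80:280],(400,400))]))
P,ok,im=cloud("top");L=RP.inv().apply((P-O).reshape(-1,3)).reshape(P.shape)*1000
n=ok&(abs(L[...,0])<70)&(L[...,1]<-25)&(L[...,1]>-140)
m=n&(L[...,2]>205)&(L[...,2]<235)&(im.max(-1)<70); print("handle",m.sum(),cv2.minAreaRect(L[m][:,:2].astype(np.float32)),np.percentile(L[m][:,2],[5,50,95]))
m=n&(L[...,2]>160)&(L[...,2]<182);q=L[m];
for lo in range(-140,-25,10):
    k=q[abs(q[:,1]-lo)<3]; 
    if len(k)>3: print(lo,len(k),np.percentile(k[:,2],[50,90]).round(1))
print(current_clock())
```

```text
[-0.4   1.58 -2.36]
0.049926572195899355 [0.06 0.1  0.61]
FalseTraceback (most recent call last):
  File "<stdin>", line 13, in <module>
    return _quantile_unchecked(
        a, q, axis, out, overwrite_input, method, keepdims, weights)
    return _ureduce(a,
                    func=_quantile_ureduce_func,
    ...<5 lines>...
                    overwrite_input=overwrite_input,
                    method=method)
    r = func(a, **kwargs)
    result = _quantile(arr,
                       quantiles=q,
    ...<2 lines>...
                       out=out,
                       weights=wgt)
    slices_having_nans = np.isnan(arr[-1, ...])
                                  ~~~^^^^^^^^^
IndexError: index -1 is out of bounds for axis 0 with size 0
```

View pics/f.png

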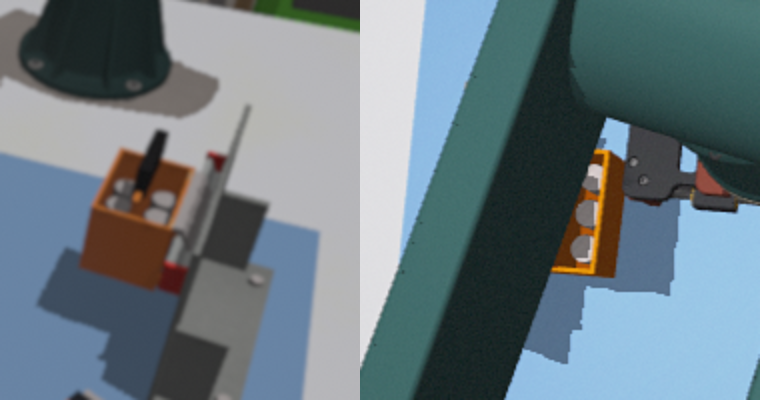

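The bin hangs on the cleat between the caps, with the gripper clear. In the top view the arm hides it, so I'll move the arm aside and check level and seat.

Run:
```python
from h import *
import cv2
j=np.array(current_joint_pos()); j[0]-=.5; j[1]-=.15; goto_joints(j)
d2=capture("top");np.savez("top.npz",**d2)
P,ok,im=cloud("top");L=RP.inv().apply((P-O).reshape(-1,3)).reshape(P.shape)*1000
n=ok&(abs(L[...,0])<70)&(L[...,1]<-25)&(L[...,1]>-140)
m=n&(L[...,2]>205)&(L[...,2]<235)&(im.max(-1)<70); print("handle",m.sum(),cv2.minAreaRect(L[m][:,:2].astype(np.float32)) if m.any() else 0,np.median(L[m][:,2]))
q=L[n&(L[...,2]>160)&(L[...,2]<182)]
for lo in (-110,-104,-90,-70,-50,-40,-30):
    k=q[abs(q[:,1]-lo)<3]
    if len(k)>3: print(lo,len(k),np.percentile(k[:,2],[50,90]).round(1))
print(current_clock())
```

```text
handle 461 ((-0.5605850219726562, -66.85283660888672), (15.05948257446289, 74.040283203125), 89.83012390136719) 218.61356335860464
-104 233 [170.3 172.7]
-90 19 [171.5 172.7]
-70 147 [168.1 176.7]
-50 22 [170.8 172.9]
-40 16 [170.9 173.1]
-30 239 [170.2 173.2]
25.2583
```

```bash
python3 -c "
from bench import *
print(close_job())"
```

```text
the job is handed in; nothing more can be done
None
```

The right-hand bin hangs level and fully home on the cleat between the red caps. Its handle measures 66.9 mm from the panel face (67 expected), the gripper is clear of it, and I handed the job in at about 25 s.

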